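Find the sticky spot of a sample slide

TASK

The beaker carriage on the bench slide drags somewhere along its rail. Take it by its knob (or push it) and stroke it gently through its full travel, first right up against the rubber buffer at the robot's right-hand end, then all the way across to the buffer at the left-hand end, feeling for the one place where it sticks and without ramming the buffers hard; then bring it back and leave it standing on the middle of the sticky spot, let go, so that it can be greased there. Leave everything else on the bench alone.

Things in the scene. Friction and masses are not known exactly. Their poses are not given: they have to be found in the camera images.
- rail: Low metal rail screwed to the bench, 72 mm wide, 460 long, 30 high. Origin: centre of its underside, on the bench. y runs along the rail, +y toward the robot's left-hand end (yaw up to 0.35 rad from the robot's y); x points away from the robot. The carriage slides only along y. One hidden sticky spot, elsewhere each time: it drags with the carriage origin within 13 mm of it; it lies within 65 mm of rail y = 0.
- carriage: Aluminium saddle on the rail, 70 mm along it, 80 across, 30 high, with a beaker dish (diameter 76 mm, 18 to 34 mm up, centre 88 mm toward +x). Origin: centre of the saddle's underside, 32 mm above the bench; axes as the rail's. 0.5 to 0.8 kg. Runs freely at 1 to 2 N; on the sticky spot the drag rises to about 8 to 14 N, highest at or just before its middle. Stays where it is left.
- knob (a point): Middle of the black knob on the saddle's centre, to grip from above: round, upright, 26 mm diameter, 39 mm high. This point is 55 mm above the carriage origin, 87 mm above the bench; the saddle's top is 25 mm lower.
- stop_right: Dark steel end stop clamped over the rail at the robot's right-hand end, 76 mm across the rail, 24 mm along it, 60 mm high. Origin: centre of its underside. A black rubber buffer (18 mm diameter, axis 47 mm above the bench) stands out 20 mm from its inner face, so that the carriage first touches when its origin is 67 mm from this origin along the rail.
- stop_left: The same stop at the robot's left-hand end, buffer toward the right.
- buffer_right (a joint): How far the right rubber buffer is pressed in, m: 0 untouched, 2.5 N per mm. Being fully up against the buffer means pressed at least 1 mm; 9 mm (about 22 N) is ramming.
- buffer_left (a joint): The same for the left buffer.
- bottle: White plastic bottle, 60 mm diameter, 130 mm high, blue cap, beyond the rail; loose bystander; leave it where it is. Origin: centre of its underside
- beaker: Glass beaker, 72 mm diameter, 90 mm high, beyond the rail; loose bystander; leave it where it is. Origin: centre of its underside
- weight: Steel knobbed balance weight, 44 mm diameter, 54 mm high, beyond the rail; loose bystander; leave it where it is. Origin: centre of its underside
- grease_jar: Small grey jar with white lid, 52 mm diameter, 45 mm high, on the robot's side of the rail; loose bystander; leave it where it is. Origin: centre of its underside
- screwdriver: Screwdriver about 170 mm long lying on the robot's side of the rail; loose bystander; leave it where it is.
- wedge_block: Grey plastic block 50 x 35 x 25 mm on the robot's side of the rail; loose bystander; leave it where it is. Origin: centre of its underside
- vial: Amber vial, 28 mm diameter, 50 mm high, beyond the rail's left end; loose bystander; leave it where it is. Origin: centre of its underside
Not all that is in view belongs to the job. What is shaped like the stop_right but red is not meant.

How it is judged:
On the way, in this order (a step that is already met when the one before it is completed fails the run):
1. the carriage is pressed up against the right-hand buffer (1 mm or more) (value of joint buffer_right above 0.001 m), for 0.1 s.
2. then it is pressed up against the left-hand buffer (1 mm or more) (value of joint buffer_left above 0.001 m), for 0.1 s.
At the end, for the whole second after the job is handed in: The carriage, let go and at rest (under 5 mm/s), stands on the sticky spot: the rail bears on it there with more than 6 N (within about 9 mm of the spot's middle), and neither buffer is pressed (under 0.5 mm) (contact force between carriage and anything else above 6 N and value of joint each of buffer_right, buffer_left below 0.0005 m and linear speed of carriage below 0.005 m/s); the robot touches nothing.
It fails at once if a buffer is rammed (pressed in more than 9 mm, about 22 N) (value of joint any of buffer_right, buffer_left above 0.009 m).
It fails at once if a bystander is disturbed (moved more than 20 mm) (distance of any of bottle, beaker, weight, grease_jar, screwdriver, wedge_block, vial from where it was at the start of the episode above 0.02 m).
It also fails if it takes over 61 s, if anything falls off the work surface, if the arm or the gripper's body presses on something with over 40 N, if the wrist force passes 120 N, or if a joint passes its speed limit or range.

ROBOT

A 6-joint arm with a two-finger parallel gripper is mounted at the origin on the work surface. World frame = base frame: x ahead of the robot, y to its left, z up, the work surface at z = 0. Lengths are in m, angles in rad, forces in N, time in s.
With the tool pointing down it reaches from about 0.425 to 0.95 m from the base axis. Payload 3.5 kg.
Tool frame: the origin (TCP) lies on the centre line of the jaws, within the pads' length; the fingertips stand 11 mm ahead of it and the grasp point (between the pads) lies 8 mm behind it; y points along the fingers, x is the direction in which the jaws open and shut, and the axes are right-handed (so a half turn about y gives the same grasp; the last joint's range is limited). The gripper opens to 85 mm and grips with 20 to 120 N. Pads are 22 mm wide; open, the fingers measure 114 mm over their backs; the gripper's body (76 mm by 85 mm) begins 54 mm behind the grasp point. The pads swing forward as they close: fully open they stand 13 mm farther back than shut.
Start: joints at [-1.293, 0.286, 1.577, -0, 1.279, -0.15], TCP at [0.28, -0.614, 0.242] pointing down, gripper open.
Joint ranges: [-2.77, 2.77], [-0.9, 2.22], [0.21, 2.48], [-1.53, 4.67], [0.24, 2.81], [-2.84, 2.84]. Speed limits (rad/s): [2.79, 2.79, 3.14, 3.14, 3.14, 3.14].

INTERFACE

Orientations are given as a unit quaternion [x, y, z, w].
In Python, from plant import get_state, read_camera, sign_off gives the robot as it stands.
- The arm moves only by the shell command python3 -m inch 'ROWS' [FORCE]. ROWS is JSON, a list of rows, each an object of numbers: "ax", "ay", "az": the turn, a rotation vector about the tool's x, y, z in rad; "x", "y", "z": the shift along the tool's x, y, z in mm; "hand": the closure, from -1 (fully open) to 1 (shut). In form: [{"ax": .., "ay": .., "az": .., "x": .., "y": .., "z": .., "hand": ..}, ...]. A call has 1 to 5 rows; each row shifts and turns the commanded pose from where the row before left it, along the tool's axes as they then stand; what a row does not reach is not made up. A row lasts 1/12 s, in which the tool goes at most 41.7 mm and 7.16 degrees, less where a joint would pass 70% of its speed; a pose out of reach is approached as far as the arm can. A call with a gripper value outside its range is refused whole. The fingers move at their own pace and stop on an object; FORCE is the grip in N (left out, the last holds). Time passes only in rows, so rows that do not move let the fingers close. It gives the time, the measured TCP pose, the force and the opening at its end, in the units of the state.
- get_state(): the state, without advancing time (a new reading comes with each control period).
- read_camera(name): name is "side" or "top"; returns a dict with "img" (400x640x3 uint8, red, green, blue), "fov_y" (degrees; the focal length in pixels is half the picture's height over the tangent of half this angle, whatever the lens; pixels are square), "cx", "cy" (the principal point, pixels), "distortion" ([k1, k2, p1, p2, k3] as OpenCV has them; the pictures are not rectified), "T" (4x4, takes a point from camera to world coordinates). Camera axes: x right, y down, z forward; pixel columns grow to the right and rows downward; lengths in m; the calibration is good to about 2 mm. A picture is of the moment at which its call begins. There is no depth.
- sign_off(): hands the job in, once; it reports no verdict.
The state is a dict: "time": time; "qpos": joint angles; "dq": joint speeds; "joint_efforts": joint torques, N m; "eef_pos": TCP position; "tcp_rot": TCP orientation; "contact_force": force on the tool from outside, world axes, zero at the start; "wrist_torque": the same for the moment, N m; "opening": opening from 0.0 (shut) to 1.0 (fully open).
Only numpy, scipy, OpenCV 4.12 (cv2) and the standard library are available. Lean on these libraries where they do the work, as an engineer would, in place of code of your own. Each camera call takes 0.05 s, during which the arm holds its last target. There are 200 camera calls.

## Working session

There is one attempt and no reset: what is moved stays moved. The work goes in short steps, Python scripts to look and compute and a shell command to move; the robot and the scene stay as the last step left them, time stands still between calls to the robot, and variables do not carry over. Pictures are saved under pics/ and viewed, about 8 in all and at most 12, crops included, and the job is handed in when it is done.

```bash
mkdir -p pics
python3 - <<'E'
from plant import *
import cv2
for n in("side","top"):
    c=read_camera(n); cv2.imwrite(f"pics/{n}0.png",c["img"][:,:,::-1]); print(n,c["fov_y"],c["cx"],c["cy"],c["distortion"],c["T"])
print(get_state())
E
```

```text
side 48.32453552815591 328.8305604580494 193.11248218796507 [-0.02692471  0.          0.          0.          0.        ] [[-0.91785538 -0.30500426  0.25399587  0.3335284 ]
 [-0.39687432  0.69608329 -0.5982966   0.56857035]
 [ 0.00568073 -0.64995419 -0.75995215  0.81966777]
 [ 0.          0.          0.          1.        ]]
top 47.12838020343548 313.9440115824889 196.8349425476485 [-0.13185695  0.          0.          0.          0.        ] [[ 4.12058607e-04 -9.97884619e-01  6.50085975e-02  5.16211356e-01]
 [-9.99902472e-01 -1.31865337e-03 -1.39034763e-02  6.07670811e-04]
 [ 1.39597889e-02 -6.49965284e-02 -9.97787841e-01  1.09193514e+00]
 [ 0.00000000e+00  0.00000000e+00  0.00000000e+00  1.00000000e+00]]
{'time': 0.1, 'qpos': array([-1.29301344e+00,  2.87118782e-01,  1.57806901e+00,  1.12891726e-06,
        1.27859456e+00, -1.49999444e-01]), 'dq': array([ 0.00024611, -0.00233822, -0.0051201 ,  0.00029015, -0.00094325,
        0.00078166]), 'joint_efforts': array([-1.39120919e-03, -4.07298231e+01, -2.93698150e+01, -2.64062146e-04,
        3.45025939e-03, -1.53090178e-05]), 'eef_pos': array([ 0.27989177, -0.6135931 ,  0.24103687]), 'tcp_rot': array([-0.59422612,  0.38305506, -0.38189304,  0.5952494 ]), 'contact_force': array([ 0.35774076, -0.10928405,  0.03017061]), 'wrist_torque': array([-0.01513107,  0.0146125 , -0.00101086]), 'opening': 0.9996260045335499}
```

View pics/top0.png

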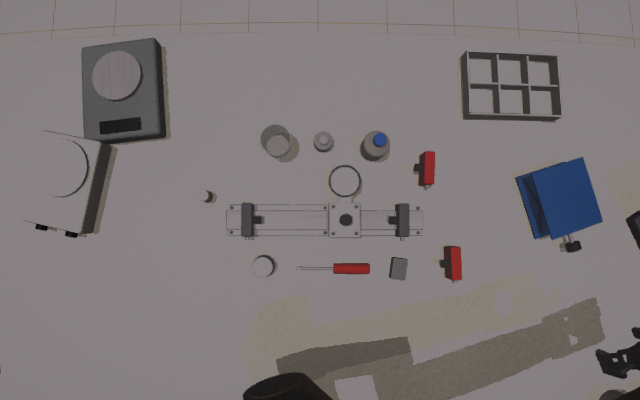

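View pics/side0.png

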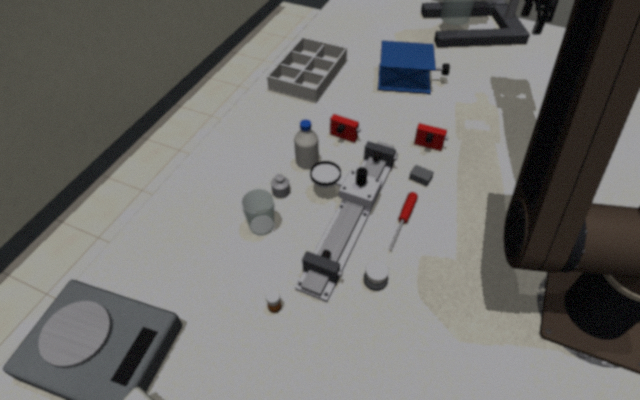

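The top view shows the rail spanning columns 227 to 423 at row 220. The dark stops are at (247,220) on the left and (402,220) on the right, and the knob is at (346,220). In the side view the knob is at (361,176), with the stops at (378,154) and (321,266). The red look-alike stops stand clear of the rail.

```bash
cat > h.py <<'E'
from plant import *
import cv2, numpy as np
def ray(c,uv):
    f=c["img"].shape[0]/2/np.tan(np.radians(c["fov_y"]/2)); K=np.array([[f,0,c["cx"]],[0,f,c["cy"]],[0,0,1]])
    p=cv2.undistortPoints(np.array([[uv]],float),K,np.array(c["distortion"]))[0,0]
    T=np.array(c["T"]); return T[:3,3],T[:3,:3]@np.array([p[0],p[1],1])
def plane(c,uv,z):
    o,d=ray(c,uv); return o+d*(z-o[2])/d[2]
def tri(a,ua,b,ub):
    o,d=ray(a,ua);p,e=ray(b,ub); s=np.linalg.lstsq(np.c_[d,-e],p-o,rcond=None)[0]
    P,Q=o+s[0]*d,p+s[1]*e; return (P+Q)/2,np.linalg.norm(P-Q)
def blobs(c,box,th):
    x0,y0,x1,y1=box; g=cv2.cvtColor(c["img"],cv2.COLOR_RGB2GRAY)[y0:y1,x0:x1]
    n,l,s,m=cv2.connectedComponentsWithStats((g<th).astype(np.uint8))
    return [(m[i]+[x0,y0],s[i,:]+[x0,y0,0,0,0]) for i in range(1,n) if s[i,4]>15]
E
python3 - <<'E'
from h import *
from scipy.spatial.transform import Rotation as R
t=read_camera("top");s=read_camera("side")
for b in blobs(t,(225,195,425,245),70): print("top",b[0].round(1),b[1],plane(t,b[0],.06).round(4),plane(t,b[0],.106).round(4))
for b in blobs(s,(295,135,405,285),55): print("side",b[0].round(1),b[1],plane(s,b[0],.06).round(4),plane(s,b[0],.087).round(4))
print(R.from_quat(get_state()["tcp_rot"]).as_matrix().round(3))
a=cv2.resize(t["img"][190:250,220:430],None,fx=3.8,fy=3.8,interpolation=2)
b=cv2.resize(s["img"][135:300,290:410],None,fx=2,fy=2,interpolation=2)
o=np.zeros((570,800,3),np.uint8);o[:a.shape[0],:a.shape[1]]=a[:,:800];o[230:230+b.shape[0],:b.shape[1]]=b
cv2.imwrite("pics/crop1.png",o[:,:,::-1])
E
```

```text
top [250.5 219.1] [242 203  20  34 274] [0.5331 0.1291 0.06  ] [0.5324 0.1234 0.106 ]
top [400.2 220.5] [388 204  21  33 362] [ 0.5301 -0.2091  0.06  ] [ 0.5295 -0.1998  0.106 ]
top [345.5 219.5] [340 214  12  12 111] [ 0.5323 -0.085   0.06  ] [ 0.5316 -0.0812  0.106 ]
side [348.3 136.9] [336 135  21   7  87] [ 0.6164 -0.2198  0.06  ] [ 0.6064 -0.1918  0.087 ]
side [379.3 155.7] [365 147  29  21 322] [ 0.5229 -0.1878  0.06  ] [ 0.5162 -0.1609  0.087 ]
side [317.6 163.6] [311 162  18   7  33] [ 0.6485 -0.1034  0.06  ] [ 0.6373 -0.0795  0.087 ]
side [361.3 176.6] [357 168  10  19 156] [ 0.5386 -0.106   0.06  ] [ 0.5313 -0.082   0.087 ]
side [324.  183.3] [313 179  23   7  51] [ 0.6093 -0.0523  0.06  ] [ 0.5995 -0.0302  0.087 ]
side [402.4 218.1] [400 216   5   7  16] [ 0.415 -0.028  0.06 ] [ 0.4121 -0.0068  0.087 ]
side [325.6 254.9] [321 251   9   9  59] [0.5286 0.1227 0.06  ] [0.5217 0.1386 0.087 ]
side [321.7 270.3] [303 260  36  23 319] [0.5214 0.1584 0.06  ] [0.5147 0.173  0.087 ]
side [367.3 281.4] [365 278   8   7  21] [0.4312 0.1457 0.06  ] [0.4277 0.1607 0.087 ]
side [382.1 283.1] [376 281  11   4  18] [0.404  0.1378 0.06  ] [0.4015 0.1531 0.087 ]
[[ 0.415 -0.     0.91 ]
 [-0.91   0.001  0.415]
 [-0.001 -1.     0.   ]]
```

View pics/crop1.png

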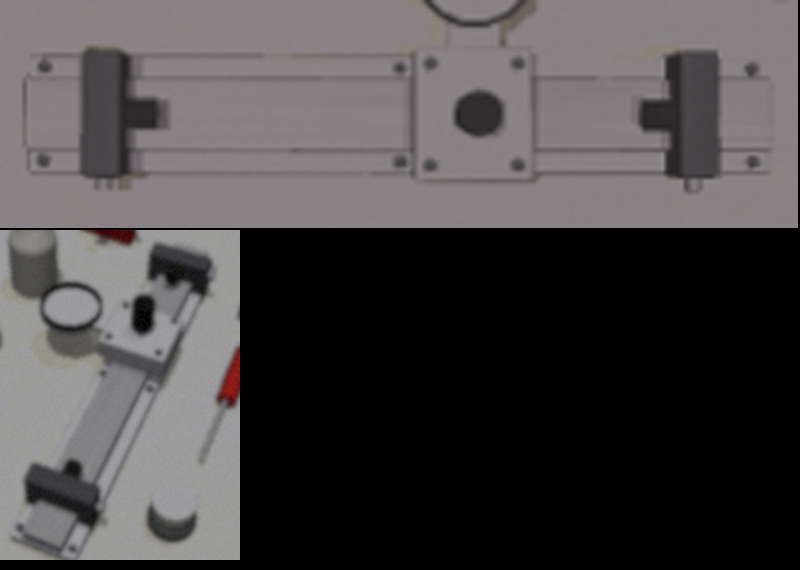

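The crop puts the stop tops at top-view pixels of about (247.1,219.7) and (402.4,220.0). The rail ends are at (226.8,220) and (422.9,220.1), so the yaw is close to 0.

Run:
```python
from h import *
t=read_camera("top");s=read_camera("side")
print("knob",tri(t,(345.5,219.5),s,(361.3,176.6)))
print("knobtop",tri(t,(346.2,219.8),s,(362,170.5)))
print("stops",plane(t,(247.1,219.7),.06),plane(t,(402.4,220),.06))
print("railends",plane(t,(226.8,220),.03),plane(t,(422.9,220.1),.03))
print("stop R tri",tri(t,(402.4,220),s,(380.5,152.5)))
```

```text
knob (array([ 0.53173235, -0.08280351,  0.0859454 ]), np.float64(0.0005048060050787509))
knobtop (array([ 0.53102428, -0.08254339,  0.10630241]), np.float64(3.312017670280651e-05))
stops [0.53167803 0.13665717 0.06      ] [ 0.53110585 -0.21425604  0.06      ]
railends [0.53129694 0.18790106 0.03      ] [ 0.53119295 -0.26913606  0.03      ]
stop R tri (array([ 0.53003617, -0.21872556,  0.04050647]), np.float64(0.002821194027388578))
```

```bash
python3 -m inch '[{"ay":0.107},{"ay":0.107},{"ay":0.107},{"ay":0.107},{"z":17,"x":-35}]' 40; for i in 1; do python3 -m inch '[{"z":17,"x":-36},{"z":17,"x":-36},{"z":17,"x":-36},{"z":17,"x":-36},{"z":17,"x":-36}]'; python3 -m inch '[{"z":17,"x":-36},{"z":17,"x":-36},{"z":17,"x":-36},{"z":17,"x":-36},{"z":17,"x":-36}]'; done
```

```text
validation failed for argument at $[0]...
validation failed for argument at $[0]...
validation failed for argument at $[0]...
```

Each row probably needs all the fields.

```bash
python3 -m inch '[{"ax":0,"ay":0.107,"az":0,"x":0,"y":0,"z":0,"hand":-1},{"ax":0,"ay":0.107,"az":0,"x":0,"y":0,"z":0,"hand":-1},{"ax":0,"ay":0.107,"az":0,"x":0,"y":0,"z":0,"hand":-1},{"ax":0,"ay":0.107,"az":0,"x":0,"y":0,"z":0,"hand":-1},{"ax":0,"ay":0,"az":0,"x":-35,"y":0,"z":17,"hand":-1}]' 40
```

```text
time: 0.72
eef_pos: [0.2944, -0.583, 0.2417]
tcp_rot: [0.499, -0.502, 0.503, -0.497]
contact_force: [0.5, 1.2, 0.7]
opening: 1.003
```

```bash
python3 -m inch '[{"ax":0,"ay":0,"az":0,"x":-36,"y":0,"z":17,"hand":-1},{"ax":0,"ay":0,"az":0,"x":-36,"y":0,"z":17,"hand":-1},{"ax":0,"ay":0,"az":0,"x":-36,"y":0,"z":17,"hand":-1},{"ax":0,"ay":0,"az":0,"x":-36,"y":0,"z":17,"hand":-1},{"ax":0,"ay":0,"az":0,"x":-36,"y":0,"z":17,"hand":-1}]'
```

```text
time: 1.13
eef_pos: [0.3825, -0.3974, 0.2423]
tcp_rot: [0.5, -0.5, 0.5, -0.5]
contact_force: [1.2, -0.2, 0.3]
opening: 1.002
```

```bash
python3 -m inch '[{"ax":0,"ay":0,"az":0,"x":-35,"y":0,"z":16.5,"hand":-1},{"ax":0,"ay":0,"az":0,"x":-35,"y":0,"z":16.5,"hand":-1},{"ax":0,"ay":0,"az":0,"x":-35,"y":0,"z":16.5,"hand":-1},{"ax":0,"ay":0,"az":0,"x":-35,"y":0,"z":16.5,"hand":-1},{"ax":0,"ay":0,"az":0,"x":-35,"y":0,"z":16.5,"hand":-1}]'; python3 -m inch '[{"ax":0,"ay":0,"az":0,"x":-35,"y":0,"z":16.5,"hand":-1},{"ax":0,"ay":0,"az":0,"x":-35,"y":0,"z":16.5,"hand":-1},{"ax":0,"ay":0,"az":0,"x":-35,"y":0,"z":16.5,"hand":-1},{"ax":0,"ay":0,"az":0,"x":-35,"y":0,"z":16.5,"hand":-1},{"ax":0,"ay":0,"az":0,"x":0,"y":35,"z":0,"hand":-1}]'; python3 -m inch '[{"ax":0,"ay":0,"az":0,"x":0,"y":35,"z":0,"hand":-1},{"ax":0,"ay":0,"az":0,"x":0,"y":30,"z":0,"hand":-1},{"ax":0,"ay":0,"az":0,"x":0,"y":10,"z":0,"hand":-1},{"ax":0,"ay":0,"az":0,"x":0,"y":0,"z":0,"hand":-1},{"ax":0,"ay":0,"az":0,"x":0,"y":0,"z":0,"hand":-1}]'
python3 - <<'E'
from h import *
t=read_camera("top");s=read_camera("side")
o=np.vstack([t["img"][150:290,200:440],s["img"][100:300,250:490]]);cv2.imwrite("pics/c2.png",cv2.resize(o,None,fx=1.7,fy=1.7)[:,:,::-1])
print(get_state()["eef_pos"])
E
```

```text
time: 1.55
eef_pos: [0.4651, -0.2224, 0.2426]
tcp_rot: [0.5, -0.5, 0.5, -0.5]
contact_force: [0.2, 0.3, -0.5]
opening: 1.0
time: 1.97
eef_pos: [0.5369, -0.0802, 0.2151]
tcp_rot: [-0.498, 0.494, -0.503, 0.505]
contact_force: [1.2, -0.4, 0.9]
opening: 1.002
time: 2.38
eef_pos: [0.531, -0.0845, 0.133]
tcp_rot: [0.5, -0.5, 0.5, -0.5]
contact_force: [1.3, 0.7, 0.3]
opening: 1.002
[ 0.53234437 -0.08507008  0.13498091]
```

View pics/c2.png

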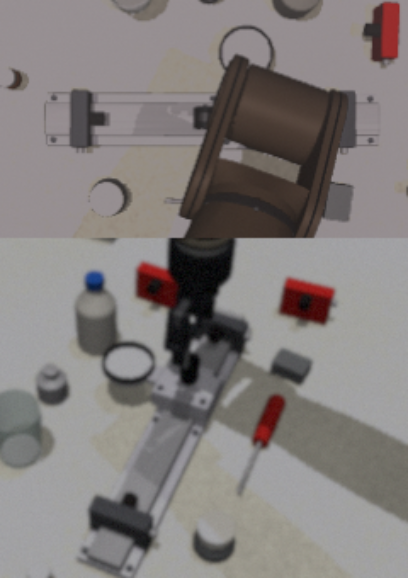

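The gripper is centred over the knob with one finger on either side along the rail. Next I go down and close.

```bash
python3 -m inch '[{"ax":0,"ay":0,"az":0,"x":-2,"y":25,"z":0,"hand":-1},{"ax":0,"ay":0,"az":0,"x":0,"y":22,"z":0,"hand":-1},{"ax":0,"ay":0,"az":0,"x":0,"y":5,"z":0,"hand":-1},{"ax":0,"ay":0,"az":0,"x":0,"y":0,"z":0,"hand":-1},{"ax":0,"ay":0,"az":0,"x":0,"y":0,"z":0,"hand":1}]' 40;  python3 -m inch '[{"ax":0,"ay":0,"az":0,"x":0,"y":0,"z":0,"hand":1},{"ax":0,"ay":0,"az":0,"x":0,"y":0,"z":0,"hand":1},{"ax":0,"ay":0,"az":0,"x":0,"y":0,"z":0,"hand":1},{"ax":0,"ay":0,"az":0,"x":0,"y":0,"z":0,"hand":1},{"ax":0,"ay":0,"az":0,"x":0,"y":0,"z":0,"hand":1}]'; python3 -m inch '[{"ax":0,"ay":0,"az":0,"x":0,"y":0,"z":0,"hand":1},{"ax":0,"ay":0,"az":0,"x":0,"y":0,"z":0,"hand":1},{"ax":0,"ay":0,"az":0,"x":0,"y":0,"z":0,"hand":1}]'
```

```text
time: 2.9
eef_pos: [0.5318, -0.0827, 0.082]
tcp_rot: [0.5, -0.499, 0.501, -0.5]
contact_force: [1.4, -0.7, 0.0]
opening: 0.884
time: 3.32
eef_pos: [0.5312, -0.0824, 0.0814]
tcp_rot: [0.5, -0.5, 0.5, -0.5]
contact_force: [-1.4, 0.5, 4.2]
opening: 0.296
time: 3.57
eef_pos: [0.5313, -0.0824, 0.0814]
tcp_rot: [0.5, -0.5, 0.5, -0.5]
contact_force: [-2.3, 0.9, 5.4]
opening: 0.291
```

```bash
(python3 -m inch '[{"ax":0,"ay":0,"az":0,"x":4,"y":0,"z":0,"hand":1},{"ax":0,"ay":0,"az":0,"x":4,"y":0,"z":0,"hand":1}]'
python3 -m inch '[{"ax":0,"ay":0,"az":0,"x":4,"y":0,"z":0,"hand":1},{"ax":0,"ay":0,"az":0,"x":4,"y":0,"z":0,"hand":1}]'
python3 -m inch '[{"ax":0,"ay":0,"az":0,"x":4,"y":0,"z":0,"hand":1},{"ax":0,"ay":0,"az":0,"x":4,"y":0,"z":0,"hand":1}]'
python3 -m inch '[{"ax":0,"ay":0,"az":0,"x":4,"y":0,"z":0,"hand":1},{"ax":0,"ay":0,"az":0,"x":4,"y":0,"z":0,"hand":1}]'
python3 -m inch '[{"ax":0,"ay":0,"az":0,"x":4,"y":0,"z":0,"hand":1},{"ax":0,"ay":0,"az":0,"x":4,"y":0,"z":0,"hand":1}]'
python3 -m inch '[{"ax":0,"ay":0,"az":0,"x":4,"y":0,"z":0,"hand":1},{"ax":0,"ay":0,"az":0,"x":4,"y":0,"z":0,"hand":1}]'
python3 -m inch '[{"ax":0,"ay":0,"az":0,"x":4,"y":0,"z":0,"hand":1},{"ax":0,"ay":0,"az":0,"x":4,"y":0,"z":0,"hand":1}]') | grep -v rot
```

```text
time: 3.73
eef_pos: [0.5312, -0.0901, 0.0814]
contact_force: [-2.3, 0.9, 6.1]
opening: 0.288
time: 3.9
eef_pos: [0.5312, -0.0983, 0.0814]
contact_force: [-1.2, 1.1, 6.1]
opening: 0.291
time: 4.07
eef_pos: [0.5312, -0.1064, 0.0814]
contact_force: [-1.3, 1.6, 5.9]
opening: 0.292
time: 4.23
eef_pos: [0.5312, -0.1144, 0.0814]
contact_force: [-2.6, 1.0, 5.6]
opening: 0.293
time: 4.4
eef_pos: [0.5311, -0.1224, 0.0814]
contact_force: [-1.6, 0.9, 6.7]
opening: 0.29
time: 4.57
eef_pos: [0.5311, -0.1304, 0.0814]
contact_force: [-2.4, 0.1, 6.0]
opening: 0.29
time: 4.73
eef_pos: [0.5311, -0.1384, 0.0814]
contact_force: [-1.5, 1.6, 5.8]
opening: 0.295
```

```bash
(python3 -m inch '[{"ax":0,"ay":0,"az":0,"x":2,"y":0,"z":0,"hand":1},{"ax":0,"ay":0,"az":0,"x":2,"y":0,"z":0,"hand":1}]'
python3 -m inch '[{"ax":0,"ay":0,"az":0,"x":2,"y":0,"z":0,"hand":1},{"ax":0,"ay":0,"az":0,"x":2,"y":0,"z":0,"hand":1}]'
python3 -m inch '[{"ax":0,"ay":0,"az":0,"x":1.5,"y":0,"z":0,"hand":1},{"ax":0,"ay":0,"az":0,"x":0,"y":0,"z":0,"hand":1}]') | grep -v rot
```

```text
time: 4.9
eef_pos: [0.5311, -0.1425, 0.0814]
contact_force: [-1.6, 0.7, 6.6]
opening: 0.291
time: 5.07
eef_pos: [0.531, -0.1464, 0.0814]
contact_force: [-2.4, 1.1, 7.0]
opening: 0.292
time: 5.23
eef_pos: [0.531, -0.1482, 0.0814]
contact_force: [-2.5, 0.1, 6.2]
opening: 0.292
```

```bash
(python3 -m inch '[{"ax":0,"ay":0,"az":0,"x":1.5,"y":0,"z":0,"hand":1},{"ax":0,"ay":0,"az":0,"x":0,"y":0,"z":0,"hand":1}]'
python3 -m inch '[{"ax":0,"ay":0,"az":0,"x":1.5,"y":0,"z":0,"hand":1},{"ax":0,"ay":0,"az":0,"x":0,"y":0,"z":0,"hand":1}]') | grep -v rot
```

```text
time: 5.4
eef_pos: [0.531, -0.1496, 0.0814]
contact_force: [-2.2, 0.5, 5.0]
opening: 0.291
time: 5.57
eef_pos: [0.531, -0.1507, 0.0814]
contact_force: [-2.3, 1.8, 6.6]
opening: 0.292
```

```bash
(python3 -m inch '[{"ax":0,"ay":0,"az":0,"x":1.5,"y":0,"z":0,"hand":1},{"ax":0,"ay":0,"az":0,"x":0,"y":0,"z":0,"hand":1}]'
python3 -m inch '[{"ax":0,"ay":0,"az":0,"x":1.5,"y":0,"z":0,"hand":1},{"ax":0,"ay":0,"az":0,"x":0,"y":0,"z":0,"hand":1}]') | grep -v rot
```

```text
time: 5.73
eef_pos: [0.531, -0.1516, 0.0814]
contact_force: [-2.2, 5.0, 6.7]
opening: 0.291
time: 5.9
eef_pos: [0.531, -0.1524, 0.0814]
contact_force: [-1.6, 6.0, 7.7]
opening: 0.29
```

```bash
(python3 -m inch '[{"ax":0,"ay":0,"az":0,"x":2,"y":0,"z":0,"hand":1},{"ax":0,"ay":0,"az":0,"x":0,"y":0,"z":0,"hand":1},{"ax":0,"ay":0,"az":0,"x":0,"y":0,"z":0,"hand":1}]'
python3 -m inch '[{"ax":0,"ay":0,"az":0,"x":0,"y":0,"z":0,"hand":1},{"ax":0,"ay":0,"az":0,"x":0,"y":0,"z":0,"hand":1}]') | grep -v rot
```

```text
time: 6.15
eef_pos: [0.531, -0.1535, 0.0814]
contact_force: [-1.3, 8.2, 8.8]
opening: 0.29
time: 6.32
eef_pos: [0.531, -0.1535, 0.0814]
contact_force: [-1.1, 8.2, 8.3]
opening: 0.297
```

```bash
(python3 -m inch '[{"ax":0,"ay":0,"az":0,"x":-6,"y":0,"z":0,"hand":1},{"ax":0,"ay":0,"az":0,"x":-7,"y":0,"z":0,"hand":1},{"ax":0,"ay":0,"az":0,"x":-7,"y":0,"z":0,"hand":1},{"ax":0,"ay":0,"az":0,"x":-7,"y":0,"z":0,"hand":1},{"ax":0,"ay":0,"az":0,"x":-7,"y":0,"z":0,"hand":1}]'
python3 -m inch '[{"ax":0,"ay":0,"az":0,"x":-7,"y":0,"z":0,"hand":1},{"ax":0,"ay":0,"az":0,"x":-7,"y":0,"z":0,"hand":1},{"ax":0,"ay":0,"az":0,"x":-7,"y":0,"z":0,"hand":1},{"ax":0,"ay":0,"az":0,"x":-5,"y":0,"z":0,"hand":1},{"ax":0,"ay":0,"az":0,"x":-3,"y":0,"z":0,"hand":1}]'
python3 -m inch '[{"ax":0,"ay":0,"az":0,"x":-2.5,"y":0,"z":0,"hand":1},{"ax":0,"ay":0,"az":0,"x":-2.5,"y":0,"z":0,"hand":1}]'
python3 -m inch '[{"ax":0,"ay":0,"az":0,"x":-2.5,"y":0,"z":0,"hand":1},{"ax":0,"ay":0,"az":0,"x":-2.5,"y":0,"z":0,"hand":1}]'
python3 -m inch '[{"ax":0,"ay":0,"az":0,"x":-2.5,"y":0,"z":0,"hand":1},{"ax":0,"ay":0,"az":0,"x":-2.5,"y":0,"z":0,"hand":1}]'
python3 -m inch '[{"ax":0,"ay":0,"az":0,"x":-2.5,"y":0,"z":0,"hand":1},{"ax":0,"ay":0,"az":0,"x":-2.5,"y":0,"z":0,"hand":1}]'
python3 -m inch '[{"ax":0,"ay":0,"az":0,"x":-2.5,"y":0,"z":0,"hand":1},{"ax":0,"ay":0,"az":0,"x":-2.5,"y":0,"z":0,"hand":1}]'
python3 -m inch '[{"ax":0,"ay":0,"az":0,"x":-2.5,"y":0,"z":0,"hand":1},{"ax":0,"ay":0,"az":0,"x":-2.5,"y":0,"z":0,"hand":1}]'
python3 -m inch '[{"ax":0,"ay":0,"az":0,"x":-2.5,"y":0,"z":0,"hand":1},{"ax":0,"ay":0,"az":0,"x":-2.5,"y":0,"z":0,"hand":1}]'
python3 -m inch '[{"ax":0,"ay":0,"az":0,"x":-2.5,"y":0,"z":0,"hand":1},{"ax":0,"ay":0,"az":0,"x":-2.5,"y":0,"z":0,"hand":1}]') | grep -v -e rot -e open
```

```text
time: 6.73
eef_pos: [0.5311, -0.1221, 0.0814]
contact_force: [-2.1, -1.8, 5.2]
time: 7.15
eef_pos: [0.5312, -0.0927, 0.0814]
contact_force: [-1.7, -1.1, 5.2]
time: 7.32
eef_pos: [0.5312, -0.0881, 0.0814]
contact_force: [-1.6, -1.6, 5.0]
time: 7.48
eef_pos: [0.5312, -0.0832, 0.0814]
contact_force: [-0.5, -1.2, 5.9]
time: 7.65
eef_pos: [0.5312, -0.0782, 0.0814]
contact_force: [-1.9, -0.6, 5.2]
time: 7.82
eef_pos: [0.5313, -0.0731, 0.0814]
contact_force: [-1.2, 0.0, 5.0]
time: 7.98
eef_pos: [0.5313, -0.0682, 0.0814]
contact_force: [-1.5, -2.0, 5.1]
time: 8.15
eef_pos: [0.5313, -0.0632, 0.0814]
contact_force: [-1.1, -0.9, 5.7]
time: 8.32
eef_pos: [0.5313, -0.0581, 0.0814]
contact_force: [-1.1, -0.4, 5.2]
time: 8.48
eef_pos: [0.5313, -0.0532, 0.0814]
contact_force: [-2.4, -0.6, 5.3]
```

```bash
(python3 -m inch '[{"ax":0,"ay":0,"az":0,"x":-2.5,"y":0,"z":0,"hand":1},{"ax":0,"ay":0,"az":0,"x":-2.5,"y":0,"z":0,"hand":1}]'
python3 -m inch '[{"ax":0,"ay":0,"az":0,"x":-2.5,"y":0,"z":0,"hand":1},{"ax":0,"ay":0,"az":0,"x":-2.5,"y":0,"z":0,"hand":1}]'
python3 -m inch '[{"ax":0,"ay":0,"az":0,"x":-2.5,"y":0,"z":0,"hand":1},{"ax":0,"ay":0,"az":0,"x":-2.5,"y":0,"z":0,"hand":1}]'
python3 -m inch '[{"ax":0,"ay":0,"az":0,"x":-2.5,"y":0,"z":0,"hand":1},{"ax":0,"ay":0,"az":0,"x":-2.5,"y":0,"z":0,"hand":1}]'
python3 -m inch '[{"ax":0,"ay":0,"az":0,"x":-2.5,"y":0,"z":0,"hand":1},{"ax":0,"ay":0,"az":0,"x":-2.5,"y":0,"z":0,"hand":1}]'
python3 -m inch '[{"ax":0,"ay":0,"az":0,"x":-2.5,"y":0,"z":0,"hand":1},{"ax":0,"ay":0,"az":0,"x":-2.5,"y":0,"z":0,"hand":1}]'
python3 -m inch '[{"ax":0,"ay":0,"az":0,"x":-2.5,"y":0,"z":0,"hand":1},{"ax":0,"ay":0,"az":0,"x":-2.5,"y":0,"z":0,"hand":1}]'
python3 -m inch '[{"ax":0,"ay":0,"az":0,"x":-2.5,"y":0,"z":0,"hand":1},{"ax":0,"ay":0,"az":0,"x":-2.5,"y":0,"z":0,"hand":1}]'
python3 -m inch '[{"ax":0,"ay":0,"az":0,"x":-2.5,"y":0,"z":0,"hand":1},{"ax":0,"ay":0,"az":0,"x":-2.5,"y":0,"z":0,"hand":1}]'
python3 -m inch '[{"ax":0,"ay":0,"az":0,"x":-2.5,"y":0,"z":0,"hand":1},{"ax":0,"ay":0,"az":0,"x":-2.5,"y":0,"z":0,"hand":1}]'
python3 -m inch '[{"ax":0,"ay":0,"az":0,"x":-2.5,"y":0,"z":0,"hand":1},{"ax":0,"ay":0,"az":0,"x":-2.5,"y":0,"z":0,"hand":1}]'
python3 -m inch '[{"ax":0,"ay":0,"az":0,"x":-2.5,"y":0,"z":0,"hand":1},{"ax":0,"ay":0,"az":0,"x":-2.5,"y":0,"z":0,"hand":1}]'
python3 -m inch '[{"ax":0,"ay":0,"az":0,"x":-2.5,"y":0,"z":0,"hand":1},{"ax":0,"ay":0,"az":0,"x":-2.5,"y":0,"z":0,"hand":1}]'
python3 -m inch '[{"ax":0,"ay":0,"az":0,"x":-2.5,"y":0,"z":0,"hand":1},{"ax":0,"ay":0,"az":0,"x":-2.5,"y":0,"z":0,"hand":1}]'
python3 -m inch '[{"ax":0,"ay":0,"az":0,"x":-2.5,"y":0,"z":0,"hand":1},{"ax":0,"ay":0,"az":0,"x":-2.5,"y":0,"z":0,"hand":1}]'
python3 -m inch '[{"ax":0,"ay":0,"az":0,"x":-2.5,"y":0,"z":0,"hand":1},{"ax":0,"ay":0,"az":0,"x":-2.5,"y":0,"z":0,"hand":1}]') | grep -v -e rot -e open
```

```text
time: 8.65
eef_pos: [0.5313, -0.0481, 0.0814]
contact_force: [-1.0, -1.4, 5.2]
time: 8.82
eef_pos: [0.5314, -0.0431, 0.0814]
contact_force: [-1.3, -1.9, 5.0]
time: 8.98
eef_pos: [0.5314, -0.0381, 0.0814]
contact_force: [-1.3, -1.1, 4.3]
time: 9.15
eef_pos: [0.5314, -0.0331, 0.0814]
contact_force: [-1.3, -1.5, 6.2]
time: 9.32
eef_pos: [0.5314, -0.0281, 0.0814]
contact_force: [-0.9, -1.6, 4.8]
time: 9.48
eef_pos: [0.5314, -0.0231, 0.0814]
contact_force: [-1.6, -1.1, 4.6]
time: 9.65
eef_pos: [0.5315, -0.0181, 0.0814]
contact_force: [-1.2, -1.1, 5.7]
time: 9.82
eef_pos: [0.5315, -0.0131, 0.0814]
contact_force: [-0.8, -0.7, 5.7]
time: 9.98
eef_pos: [0.5315, -0.0086, 0.0814]
contact_force: [-0.5, -4.5, 5.2]
time: 10.15
eef_pos: [0.5315, -0.0044, 0.0814]
contact_force: [-2.6, -7.9, 4.3]
time: 10.32
eef_pos: [0.5315, 0.0003, 0.0814]
contact_force: [-0.9, -7.8, 4.9]
time: 10.48
eef_pos: [0.5315, 0.0055, 0.0814]
contact_force: [-1.6, -6.2, 5.5]
time: 10.65
eef_pos: [0.5315, 0.0111, 0.0814]
contact_force: [-0.6, -4.5, 5.7]
time: 10.82
eef_pos: [0.5315, 0.0169, 0.0814]
contact_force: [-0.4, -1.0, 5.0]
time: 10.98
eef_pos: [0.5316, 0.0221, 0.0814]
contact_force: [-0.2, -0.9, 5.7]
time: 11.15
eef_pos: [0.5316, 0.0271, 0.0814]
contact_force: [-0.6, -0.9, 5.2]
```

The drag band runs from about y = −0.012 to +0.015, with its middle near +0.001. I carry on to the left buffer.

```bash
(python3 -m inch '[{"ax":0,"ay":0,"az":0,"x":-6,"y":0,"z":0,"hand":1},{"ax":0,"ay":0,"az":0,"x":-6,"y":0,"z":0,"hand":1},{"ax":0,"ay":0,"az":0,"x":-6,"y":0,"z":0,"hand":1},{"ax":0,"ay":0,"az":0,"x":-6,"y":0,"z":0,"hand":1},{"ax":0,"ay":0,"az":0,"x":-6,"y":0,"z":0,"hand":1}]'
python3 -m inch '[{"ax":0,"ay":0,"az":0,"x":-3,"y":0,"z":0,"hand":1},{"ax":0,"ay":0,"az":0,"x":-2,"y":0,"z":0,"hand":1}]'
python3 -m inch '[{"ax":0,"ay":0,"az":0,"x":-2,"y":0,"z":0,"hand":1},{"ax":0,"ay":0,"az":0,"x":-1,"y":0,"z":0,"hand":1}]'
python3 -m inch '[{"ax":0,"ay":0,"az":0,"x":-2,"y":0,"z":0,"hand":1},{"ax":0,"ay":0,"az":0,"x":0,"y":0,"z":0,"hand":1}]'
python3 -m inch '[{"ax":0,"ay":0,"az":0,"x":-2,"y":0,"z":0,"hand":1},{"ax":0,"ay":0,"az":0,"x":0,"y":0,"z":0,"hand":1}]') | grep -v -e rot -e open
```

```text
time: 11.57
eef_pos: [0.5317, 0.0573, 0.0814]
contact_force: [-0.8, -1.8, 5.8]
time: 11.73
eef_pos: [0.5317, 0.0625, 0.0814]
contact_force: [0.0, -1.1, 4.5]
time: 11.9
eef_pos: [0.5317, 0.0654, 0.0814]
contact_force: [-0.4, -0.7, 4.9]
time: 12.07
eef_pos: [0.5317, 0.0675, 0.0814]
contact_force: [0.4, 0.4, 4.5]
time: 12.23
eef_pos: [0.5317, 0.0695, 0.0814]
contact_force: [-0.0, 0.1, 5.8]
```

```bash
(python3 -m inch '[{"ax":0,"ay":0,"az":0,"x":-2,"y":0,"z":0,"hand":1},{"ax":0,"ay":0,"az":0,"x":0,"y":0,"z":0,"hand":1}]'
python3 -m inch '[{"ax":0,"ay":0,"az":0,"x":-2,"y":0,"z":0,"hand":1},{"ax":0,"ay":0,"az":0,"x":0,"y":0,"z":0,"hand":1}]') | grep -v -e rot -e open
```

```text
time: 12.4
eef_pos: [0.5317, 0.0714, 0.0814]
contact_force: [-0.3, -0.2, 4.1]
time: 12.57
eef_pos: [0.5317, 0.0734, 0.0814]
contact_force: [-0.4, -0.9, 5.1]
```

```bash
(python3 -m inch '[{"ax":0,"ay":0,"az":0,"x":-1.5,"y":0,"z":0,"hand":1},{"ax":0,"ay":0,"az":0,"x":0,"y":0,"z":0,"hand":1}]'
python3 -m inch '[{"ax":0,"ay":0,"az":0,"x":-1.5,"y":0,"z":0,"hand":1},{"ax":0,"ay":0,"az":0,"x":0,"y":0,"z":0,"hand":1}]') | grep -v -e rot
python3 - <<'E'
from h import *
t=read_camera("top");s=read_camera("side")
o=np.vstack([t["img"][180:260,200:400],s["img"][130:300,270:470]]);cv2.imwrite("pics/c3.png",cv2.resize(o,None,fx=2.3,fy=2.3)[:,:,::-1])
E
```

```text
time: 12.73
eef_pos: [0.5318, 0.0743, 0.0814]
contact_force: [-1.6, -2.5, 5.1]
opening: 0.293
time: 12.9
eef_pos: [0.5317, 0.0752, 0.0814]
contact_force: [-0.6, -4.7, 5.2]
opening: 0.294
```

View pics/c3.png

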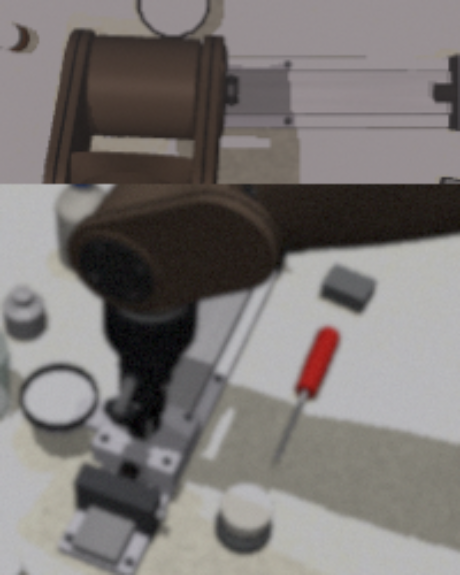

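The picture shows the saddle up against the left stop's buffer and the force is rising. I press about 2 mm further.

```bash
(python3 -m inch '[{"ax":0,"ay":0,"az":0,"x":-2,"y":0,"z":0,"hand":1},{"ax":0,"ay":0,"az":0,"x":0,"y":0,"z":0,"hand":1},{"ax":0,"ay":0,"az":0,"x":0,"y":0,"z":0,"hand":1}]'
python3 -m inch '[{"ax":0,"ay":0,"az":0,"x":-1.5,"y":0,"z":0,"hand":1},{"ax":0,"ay":0,"az":0,"x":0,"y":0,"z":0,"hand":1},{"ax":0,"ay":0,"az":0,"x":0,"y":0,"z":0,"hand":1},{"ax":0,"ay":0,"az":0,"x":0,"y":0,"z":0,"hand":1}]') | grep -v -e rot
```

```text
time: 13.25
eef_pos: [0.5317, 0.0764, 0.0814]
contact_force: [-1.0, -8.4, 6.3]
opening: 0.292
time: 13.58
eef_pos: [0.5318, 0.0773, 0.0814]
contact_force: [-1.7, -10.7, 5.2]
opening: 0.293
```

```bash
(python3 -m inch '[{"ax":0,"ay":0,"az":0,"x":7,"y":0,"z":0,"hand":1},{"ax":0,"ay":0,"az":0,"x":7,"y":0,"z":0,"hand":1},{"ax":0,"ay":0,"az":0,"x":7,"y":0,"z":0,"hand":1},{"ax":0,"ay":0,"az":0,"x":7,"y":0,"z":0,"hand":1}]'
python3 -m inch '[{"ax":0,"ay":0,"az":0,"x":7,"y":0,"z":0,"hand":1},{"ax":0,"ay":0,"az":0,"x":7,"y":0,"z":0,"hand":1},{"ax":0,"ay":0,"az":0,"x":7,"y":0,"z":0,"hand":1},{"ax":0,"ay":0,"az":0,"x":5,"y":0,"z":0,"hand":1},{"ax":0,"ay":0,"az":0,"x":1.5,"y":0,"z":0,"hand":1}]'
python3 -m inch '[{"ax":0,"ay":0,"az":0,"x":1.5,"y":0,"z":0,"hand":1},{"ax":0,"ay":0,"az":0,"x":1.5,"y":0,"z":0,"hand":1}]'
python3 -m inch '[{"ax":0,"ay":0,"az":0,"x":1.5,"y":0,"z":0,"hand":1},{"ax":0,"ay":0,"az":0,"x":1.5,"y":0,"z":0,"hand":1}]'
python3 -m inch '[{"ax":0,"ay":0,"az":0,"x":1.5,"y":0,"z":0,"hand":1},{"ax":0,"ay":0,"az":0,"x":1.5,"y":0,"z":0,"hand":1}]'
python3 -m inch '[{"ax":0,"ay":0,"az":0,"x":1.5,"y":0,"z":0,"hand":1},{"ax":0,"ay":0,"az":0,"x":1.5,"y":0,"z":0,"hand":1}]'
python3 -m inch '[{"ax":0,"ay":0,"az":0,"x":1.5,"y":0,"z":0,"hand":1},{"ax":0,"ay":0,"az":0,"x":1.5,"y":0,"z":0,"hand":1}]'
python3 -m inch '[{"ax":0,"ay":0,"az":0,"x":1.5,"y":0,"z":0,"hand":1},{"ax":0,"ay":0,"az":0,"x":1.5,"y":0,"z":0,"hand":1}]'
python3 -m inch '[{"ax":0,"ay":0,"az":0,"x":1.5,"y":0,"z":0,"hand":1},{"ax":0,"ay":0,"az":0,"x":1.5,"y":0,"z":0,"hand":1}]'
python3 -m inch '[{"ax":0,"ay":0,"az":0,"x":1.5,"y":0,"z":0,"hand":1},{"ax":0,"ay":0,"az":0,"x":1.5,"y":0,"z":0,"hand":1}]'
python3 -m inch '[{"ax":0,"ay":0,"az":0,"x":1.5,"y":0,"z":0,"hand":1},{"ax":0,"ay":0,"az":0,"x":1.5,"y":0,"z":0,"hand":1}]'
python3 -m inch '[{"ax":0,"ay":0,"az":0,"x":1.5,"y":0,"z":0,"hand":1},{"ax":0,"ay":0,"az":0,"x":1.5,"y":0,"z":0,"hand":1}]'
python3 -m inch '[{"ax":0,"ay":0,"az":0,"x":1.5,"y":0,"z":0,"hand":1},{"ax":0,"ay":0,"az":0,"x":1.5,"y":0,"z":0,"hand":1}]'
python3 -m inch '[{"ax":0,"ay":0,"az":0,"x":1.5,"y":0,"z":0,"hand":1},{"ax":0,"ay":0,"az":0,"x":1.5,"y":0,"z":0,"hand":1}]'
python3 -m inch '[{"ax":0,"ay":0,"az":0,"x":1.5,"y":0,"z":0,"hand":1},{"ax":0,"ay":0,"az":0,"x":1.5,"y":0,"z":0,"hand":1}]') | grep -v -e rot -e open -e time
```

```text
eef_pos: [0.5317, 0.0518, 0.0814]
contact_force: [-0.3, 1.2, 5.6]
eef_pos: [0.5316, 0.0239, 0.0814]
contact_force: [-0.7, 1.6, 4.8]
eef_pos: [0.5316, 0.0214, 0.0814]
contact_force: [-1.2, 1.2, 5.2]
eef_pos: [0.5315, 0.0185, 0.0814]
contact_force: [-0.4, 1.0, 6.0]
eef_pos: [0.5316, 0.0155, 0.0814]
contact_force: [-0.6, 0.8, 5.2]
eef_pos: [0.5315, 0.0133, 0.0814]
contact_force: [0.3, 4.9, 6.4]
eef_pos: [0.5315, 0.0109, 0.0814]
contact_force: [-0.5, 6.3, 6.0]
eef_pos: [0.5315, 0.0082, 0.0814]
contact_force: [-0.5, 8.0, 6.5]
eef_pos: [0.5315, 0.0054, 0.0814]
contact_force: [-0.1, 8.4, 5.8]
eef_pos: [0.5315, 0.0023, 0.0814]
contact_force: [-0.8, 6.6, 7.0]
eef_pos: [0.5315, -0.001, 0.0814]
contact_force: [0.3, 5.6, 7.2]
eef_pos: [0.5315, -0.0044, 0.0814]
contact_force: [-0.1, 4.3, 6.0]
eef_pos: [0.5315, -0.0079, 0.0814]
contact_force: [-1.1, 3.1, 6.0]
eef_pos: [0.5315, -0.0113, 0.0814]
contact_force: [-1.7, 0.6, 5.7]
eef_pos: [0.5315, -0.0145, 0.0814]
contact_force: [-0.7, 0.6, 5.7]
```

Both passes agree. Forward the drag runs from −0.0115 to 0.0145, and in reverse from 0.0150 to −0.0105, so the middle is at y ≈ 0.002. I approach it from the right.

```bash
(python3 -m inch '[{"ax":0,"ay":0,"az":0,"x":-4,"y":0,"z":0,"hand":1},{"ax":0,"ay":0,"az":0,"x":-4,"y":0,"z":0,"hand":1},{"ax":0,"ay":0,"az":0,"x":-4,"y":0,"z":0,"hand":1},{"ax":0,"ay":0,"az":0,"x":-4,"y":0,"z":0,"hand":1},{"ax":0,"ay":0,"az":0,"x":-1.5,"y":0,"z":0,"hand":1}]'
python3 -m inch '[{"ax":0,"ay":0,"az":0,"x":0,"y":0,"z":0,"hand":1},{"ax":0,"ay":0,"az":0,"x":0,"y":0,"z":0,"hand":1}]') | grep -v -e rot
```

```text
time: 16.92
eef_pos: [0.5315, 0.0017, 0.0814]
contact_force: [-2.1, -5.2, 5.2]
opening: 0.294
time: 17.08
eef_pos: [0.5315, 0.0025, 0.0814]
contact_force: [-0.7, -0.5, 4.8]
opening: 0.29
```

```bash
(python3 -m inch '[{"ax":0,"ay":0,"az":0,"x":0,"y":0,"z":0,"hand":-1},{"ax":0,"ay":0,"az":0,"x":0,"y":0,"z":0,"hand":-1},{"ax":0,"ay":0,"az":0,"x":0,"y":0,"z":0,"hand":-1},{"ax":0,"ay":0,"az":0,"x":0,"y":0,"z":0,"hand":-1},{"ax":0,"ay":0,"az":0,"x":0,"y":0,"z":0,"hand":-1}]'
python3 -m inch '[{"ax":0,"ay":0,"az":0,"x":0,"y":0,"z":0,"hand":-1},{"ax":0,"ay":0,"az":0,"x":0,"y":0,"z":0,"hand":-1},{"ax":0,"ay":0,"az":0,"x":0,"y":0,"z":0,"hand":-1},{"ax":0,"ay":0,"az":0,"x":0,"y":-10,"z":0,"hand":-1},{"ax":0,"ay":0,"az":0,"x":0,"y":-25,"z":0,"hand":-1}]'
python3 -m inch '[{"ax":0,"ay":0,"az":0,"x":0,"y":-35,"z":0,"hand":-1},{"ax":0,"ay":0,"az":0,"x":0,"y":-35,"z":0,"hand":-1},{"ax":0,"ay":0,"az":0,"x":30,"y":-15,"z":0,"hand":-1},{"ax":0,"ay":0,"az":0,"x":38,"y":0,"z":0,"hand":-1},{"ax":0,"ay":0,"az":0,"x":38,"y":0,"z":0,"hand":-1}]'
python3 -m inch '[{"ax":0,"ay":0,"az":0,"x":38,"y":0,"z":0,"hand":-1},{"ax":0,"ay":0,"az":0,"x":38,"y":0,"z":0,"hand":-1},{"ax":0,"ay":0,"az":0,"x":38,"y":0,"z":0,"hand":-1},{"ax":0,"ay":0,"az":0,"x":38,"y":0,"z":0,"hand":-1},{"ax":0,"ay":0,"az":0,"x":0,"y":0,"z":0,"hand":-1}]') | grep -v -e rot
python3 - <<'E'
from h import *
t=read_camera("top");s=read_camera("side")
o=np.vstack([t["img"][100:300,190:470],s["img"][90:320,220:500]]);cv2.imwrite("pics/c4.png",cv2.resize(o,None,fx=1.35,fy=1.35)[:,:,::-1])
for b in blobs(t,(290,195,330,245),70): print(b)
for b in blobs(s,(325,185,360,230),55): print(b)
E
```

```text
time: 17.5
eef_pos: [0.5304, 0.0029, 0.0799]
contact_force: [-0.4, 0.2, -0.5]
opening: 0.974
time: 17.92
eef_pos: [0.5279, 0.0032, 0.1125]
contact_force: [-0.4, 0.4, 0.3]
opening: 1.0
time: 18.33
eef_pos: [0.5318, -0.1041, 0.2039]
contact_force: [0.1, 0.1, -0.5]
opening: 1.0
time: 18.75
eef_pos: [0.5304, -0.2615, 0.2017]
contact_force: [-0.6, 0.9, -0.4]
opening: 1.0
(array([307.        , 219.22826087]), array([302, 214,  11,  11,  92]))
(array([347.20710059, 203.23668639]), array([342, 195,  11,  18, 169]))
```

View pics/c4.png

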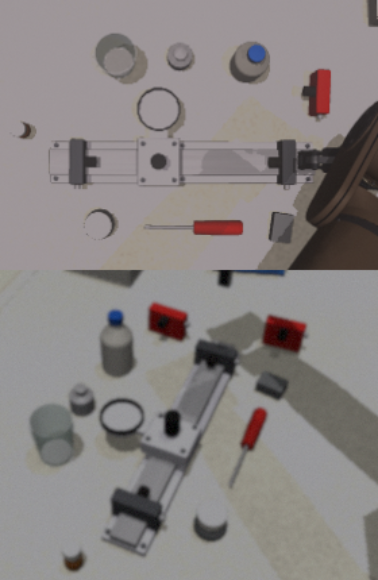

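The arm is clear, the carriage stands alone with its knob at top-view pixel (307,219), and the bystanders look undisturbed. I check the knob position, then hand in.

Run:
```python
from h import *
t=read_camera("top");s=read_camera("side")
print(tri(t,(307,219.23),s,(347.2,203.24)))
print(get_state()["contact_force"],get_state()["time"]); print(sign_off())
```

```text
(array([0.53210257, 0.00164988, 0.08628498]), np.float64(0.0009108192556181761))
[-0.55771686  0.43353738  0.79024559] 18.95
the job is handed in; nothing more can be done
None
```

The job is handed in at 18.95 s, with the carriage let go on the middle of the sticky spot. No verdict was reported.

- **Strokes:** I gripped the carriage by its knob and pressed it gently against the right buffer (8 N, about 3 mm). I then took it across to the left buffer (about 11 N, about 4 mm).
- **Sticky spot:** The drag rose to about 8 N between y = −0.011 and +0.015 m in both directions. That puts the middle of the spot at y ≈ 0.002 m.
- **Final position:** I left the carriage with the gripper reading y = 0.0025 m. After release, the two cameras put the knob at y = 0.0016 m, within about 1 mm of the spot's middle.
- **Last checks:** The arm is clear of everything, the buffers are free, and the bystanders look unmoved in the last picture; I did not measure them.
- **One disagreement:** The left buffer was first felt at y ≈ 0.0735 m, about 4 mm beyond the 0.070 m the camera measurement gave. The right one was about 3 mm beyond its estimate. I relied on the measured force rather than the camera there.

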